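# Feel out the hidden catch and raise the drop bar

## Robot

A 6-joint arm with a two-finger parallel gripper is mounted at the origin on the work surface. World frame = base frame: x ahead of the robot, y to its left, z up, the work surface at z = 0. Lengths are in m, angles in rad, forces in N, time in s.
With the tool pointing down it reaches from about 0.35 to 0.775 m from the base axis. Payload 7.3 kg.
Tool frame: the origin (TCP) lies midway between the tips of the shut fingers; the grasp point (between the pads) lies 19 mm behind it; z points along the fingers, y is the direction in which the jaws open and shut (so a half turn about z gives the same grasp; the last joint's range is limited). The gripper opens to 92 mm and grips with 3 to 60 N. Pads are 19 mm wide; open, the fingers measure 130 mm over their backs; the gripper's body (75 mm by 190 mm) begins 47 mm behind the grasp point.
Start: joints at [1.029, 0.342, 1.524, -0, 1.275, -0.146], TCP at [0.202, 0.484, 0.204] pointing down, gripper open.
Joint ranges: [-2.53, 2.53], [-0.77, 2.02], [0.04, 2.7], [-1, 4.14], [0.28, 2.66], [-3.11, 3.11]. Speed limits (rad/s): [2.57, 2.57, 3.14, 3.14, 3.14, 3.14].

## Interface

Orientations are given as [roll, pitch, yaw] about the fixed x, y, z axes, in that order (R = Rz(yaw) Ry(pitch) Rx(roll)).
In Python, from cell import robot gives the robot as it stands.
- The arm moves only by the shell command python3 -m crank 'ROWS' [FORCE]. ROWS is a JSON object of lists of equal length, an entry for each row: "claw": the opening, from 0 (shut) to 1 (fully open); "delta_pos": the shift along the tool's x, y, z in units of 25 mm (1.0 is 25 mm), a list of three; "roll": the turn about the tool's z in units of 6 degrees (1.0 is 6 degrees). In form: {"claw": [claw, ...], "delta_pos": [[dx, dy, dz], ...], "roll": [roll, ...]}. A call has exactly 8 rows; each row is the pose to reach, as a shift and turn from the pose commanded when the call began, along the tool's axes at that moment; what a row does not reach only later rows make up. A row lasts 1/12 s, in which the tool goes at most 41.7 mm and 7.16 degrees, less where a joint would pass 70% of its speed; a pose out of reach is approached as far as the arm can. A call with a gripper value outside its range is refused whole. The fingers move at their own pace and stop on an object; FORCE is the grip in N (left out, the last holds). Time passes only in rows, so rows that repeat a pose let the fingers close, or fill a call up. It gives the time, the measured TCP pose, the force and the opening at its end, in the units of the state.
- robot.observe(): the state, without advancing time (a new reading comes with each control period).
- robot.read_camera(name): name is "side" or "top"; returns a dict with "color" (420x560x3 uint8, blue, green, red), "fx", "fy", "cx", "cy" (pixels), "rvec" (rotation vector, rad) and "tvec" (3), from world to camera coordinates, as OpenCV has them. Camera axes: x right, y down, z forward; pixel columns grow to the right and rows downward; lengths in m; the calibration is good to about 2 mm. A picture is of the moment at which its call begins. There is no depth.
- robot.hand_in(): hands the job in, once; it reports no verdict.
The state is a dict: "time": time; "qpos": joint angles; "qvel": joint speeds; "joint_efforts": joint torques, N m; "tool_pos": TCP position; "tool_rot": TCP orientation; "contact_force": force on the tool from outside, world axes, zero at the start; "torque": the same for the moment, N m; "opening": finger opening in m.
Only numpy, scipy, OpenCV 4.12 (cv2) and the standard library are available. Lean on these libraries where they do the work, as an engineer would, in place of code of your own. Each camera call takes 0.05 s, during which the arm holds its last target.

## Task

The drop bar over the shelf cubby is locked. One of the seven look-alike planks along the shelf's front edge hides a recess: feel lightly along the planks with the fingertips until they drop in, and press on down until the iron catch underneath is fully home. Then swing the long lever all the way over so that the drop bar stands up off the cubby, and let go; press gently on the old planks (never over about 40 N) and leave everything else where it lies.

Things in the scene. Friction and masses are not known exactly. Their poses are not given: they have to be found in the camera images.
- rack: Fixed shelf unit of brown boards, 352 mm wide. Origin on the table under the middle of its front edge (the plank row); x points away from the robot to the cubby, y left along the row, z up. Seven identical planks side by side along y, each 70 (x) x 46 (y) x 12 thick, centres at x = 0, y = -144, -96, -48, 0, 48, 96, 144 mm, tops 60 mm above the table like the boards around them.
- row_left (a point): Top surface of the plank row at its left (+y) end, middle of its depth, 168 mm from the row's centre. A different plank each time lies loose over the recess: it sinks level on a light spring (2 N at first, 3.5 N after 8 mm), 8 mm down meets the iron catch, and needs about 9 N more to push that 7 mm on to a firm stop.
- row_right (a point): Top surface of the plank row at its right (-y) end, middle of its depth. The six other planks are firm (1 mm of give per 8 N, hard after 5 mm; so is the loose one at its stop); all look the same. Gaps are 2 mm. The recess is as large as its plank. Pressed home, the catch stays down; the plank springs back up.
- cubby_mid (a point): Middle of the open top of the cubby, 75 mm above the table, 105 mm behind the plank row. Inside it runs 115 mm in x and 260 mm in y; side walls 92 mm high, back wall 75. At its right (-y) side a closed lock case, 100 x 66 mm, 125 mm high. The drop bar is a flat iron grid 84 mm deep and 242 mm wide, lying level over the cubby 80 mm above the table.
- lever_grip (a point): Point on the long iron lever outside the cubby's left wall, 110 mm along it from its pivot. A flat bar 10 mm thick, 18 wide (y), 150 long, with a 24 mm ball on its end (centre 155 mm from the pivot). Pivot axis along the rack's y, at rack x = 140, z = 80 mm; the lever stands at rack y = 155 mm. At joint 0 it leans 0.45 rad from upright towards the robot; push it away from the robot.
- lever (a joint): Angle of lever and drop bar (one piece on one shaft), rad: 0 = bar down over the cubby, 0.95 = fully over at its stop, lever 0.5 rad past upright, bar up. Locked near 0 (0.05 rad of play) until the catch is home; then it takes 3 to 8 N at the lever and stays where it is left.
- catch (a joint): How far the hidden catch has been pressed down, m: 0 = locked, 0.007 = fully home. Tells nothing of where it is.
- tin: Bystander: dented aluminium pin tin, 72 mm across, 43 mm high, in the cubby. Origin under its centre.
- tag_a: Bystander: brown cattle tag 83 x 55 x 5 mm, flat on the table.
- tag_b: Bystander: brown cattle tag, same, flat in the cubby.
- applicator: Bystander: faded blue plier-like tag applicator, 240 mm long, 24 mm high, on the table.
- dish: Bystander: ceramic dish of tag buttons, 120 mm across, 40 mm high.
- jar: Bystander: amber jar, 70 mm across, 110 mm high.
- brush: Bystander: brush lying on the table.

How it is judged:
By the outcome, as a careful person would: the job done as asked, in the order asked, and still so for the second after the job is handed in, with the robot touching nothing.
It also fails if it takes over 72 s, if anything falls off the work surface, if the arm or the gripper's body presses on something with over 40 N, if the wrist force passes 120 N, or if a joint passes its speed limit or range.

## Working session

There is one attempt and no reset: what is moved stays moved. The work goes in short steps, Python scripts to look and compute and a shell command to move; the robot and the scene stay as the last step left them, time stands still between calls to the robot, and variables do not carry over. Pictures are saved under pics/ and viewed, and the job is handed in when it is done.

```bash
ls; mkdir -p pics; python3 - <<'E'
from cell import robot
import cv2
print(robot.observe())
for n in("side","top"):
    r=robot.read_camera(n); cv2.imwrite(f"pics/{n}0.png",r["color"]); print(n,[r[k] for k in("fx","fy","cx","cy","rvec","tvec")])
E
```

```text
pics
{'time': 0.0, 'qpos': array([ 1.02900721e+00,  3.42726548e-01,  1.52503623e+00,  3.08228611e-06,
        1.27538907e+00, -1.45986678e-01]), 'qvel': array([ 7.49497557e-04, -2.31621237e-04,  4.62198086e-05,  6.50424260e-04,
       -9.84586181e-04,  4.70210716e-04]), 'joint_efforts': array([ 2.33612918e-03, -4.31233513e+01, -2.44222963e+01,  7.19628436e-02,
        5.58283541e-02, -1.15244920e-04]), 'tool_pos': array([0.20215102, 0.4840336 , 0.2028363 ]), 'tool_rot': array([-3.14005047e+00, -2.29729773e-04,  2.74578913e+00]), 'contact_force': array([-0.36948087, -0.46497896, -0.10029036]), 'torque': array([-0.00597596, -0.00997082,  0.01408191]), 'opening': 0.09198700094328603}
side [483.46816922629733, 483.46816922629733, 280.31849334422407, 204.91594744503317, array([ 2.11012836, -0.53229274,  0.31412938]), array([-0.46851753,  0.22329223,  1.00813772])]
top [422.02522334378546, 422.02522334378546, 281.78777192996097, 211.00084176507082, array([ 2.14694056, -2.19281464,  0.15290062]), array([-0.01115499,  0.51350802,  1.07525144])]
```

View pics/side0.png

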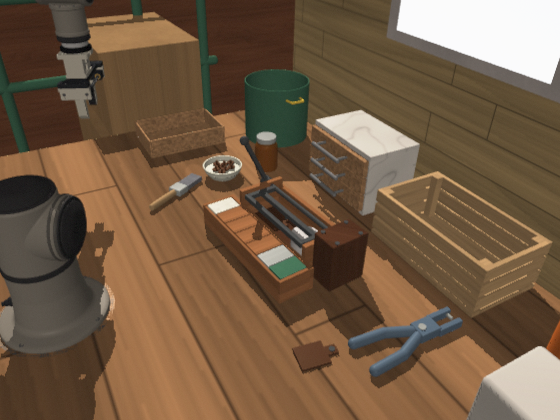

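View pics/top0.png

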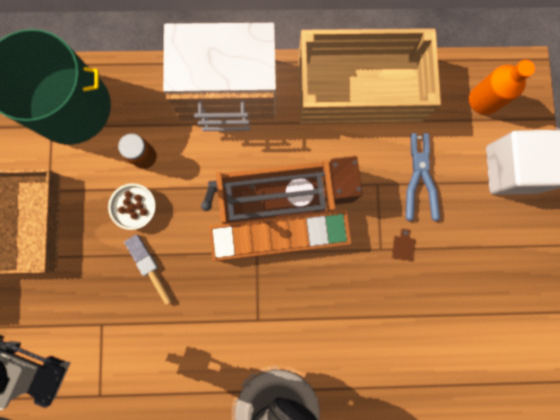

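```bash
python3 - <<'E'
import cv2
a=cv2.imread("pics/side0.png")[130:310,190:380]; b=cv2.imread("pics/top0.png")[145:270,190:370]
cv2.imwrite("pics/s0z.png",cv2.resize(a,None,fx=3.3,fy=3.3,interpolation=cv2.INTER_CUBIC)); cv2.imwrite("pics/t0z.png",cv2.resize(b,None,fx=4.4,fy=4.4,interpolation=cv2.INTER_CUBIC))
E
```

```text
(no output)
```

View pics/s0z.png

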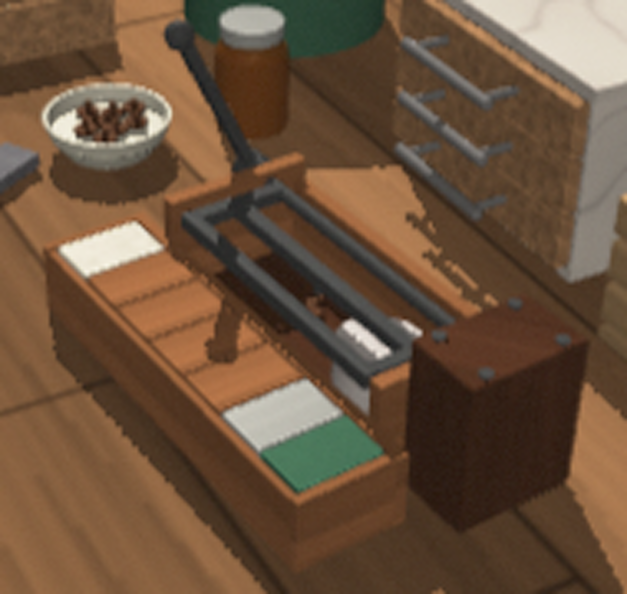

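View pics/t0z.png

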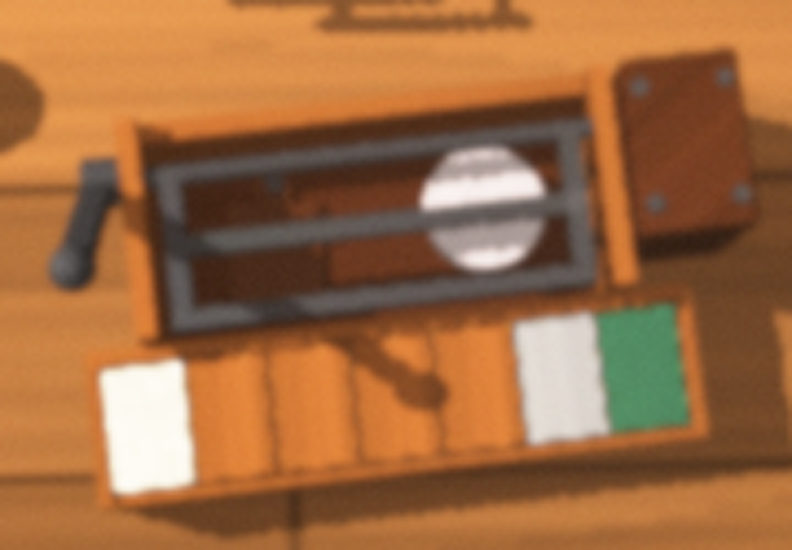

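```bash
cat > h.py <<'E'
import cv2, numpy as np
from cell import robot
def cam(n):
    r=robot.read_camera(n); K=np.array([[r["fx"],0,r["cx"]],[0,r["fy"],r["cy"]],[0,0,1]]); R=cv2.Rodrigues(r["rvec"])[0]
    return r["color"],K,R,np.array(r["tvec"]).ravel()
def ray(c,p):
    _,K,R,t=c; d=R.T@np.linalg.inv(K)@np.array([p[0],p[1],1]); return -R.T@t,d/np.linalg.norm(d)
def onz(c,p,z):
    o,d=ray(c,p); return o+d*(z-o[2])/d[2]
def tri(c1,p1,c2,p2):
    o,d=ray(c1,p1);q,e=ray(c2,p2)
    s=np.linalg.lstsq(np.c_[d,-e],q-o,rcond=None)[0]; a=o+s[0]*d;b=q+s[1]*e
    return (a+b)/2,np.linalg.norm(a-b)
def proj(c,X):
    _,K,R,t=c; p=K@(R@np.asarray(X)+t); return p[:2]/p[2]
E
python3 - <<'E'
from h import *
S,T=cam("side"),cam("top")
def blob(c,fn,box):
    hsv=cv2.cvtColor(c[0],cv2.COLOR_BGR2HSV); m=fn(hsv).astype(np.uint8)
    x0,y0,x1,y1=box; k=np.zeros_like(m);k[y0:y1,x0:x1]=m[y0:y1,x0:x1]
    n,l,st,ce=cv2.connectedComponentsWithStats(k); i=1+np.argmax(st[1:,4]); cs=cv2.findContours((l==i).astype(np.uint8),0,1)[0][0]
    return ce[i],st[i],cv2.minAreaRect(cs)
wh=lambda h:(h[...,1]<60)&(h[...,2]>150)
gr=lambda h:(h[...,0]>60)&(h[...,0]<95)&(h[...,1]>90)
out={}
for nm,f,bs,bt in(("white",wh,(200,190,245,220),(205,220,240,262)),("grey",wh,(250,240,300,270),(303,212,330,250)),("green",gr,(250,240,310,290),(320,205,355,250))):
    a=blob(S,f,bs);b=blob(T,f,bt); X,g=tri(S,a[0],T,b[0]); out[nm]=X
    print(nm,a[0],a[1],b[0],b[1],"tri",X,g,"onz60 T",onz(T,b[0],.06),"S",onz(S,a[0],.06))
W,G=onz(T,blob(T,wh,(205,220,240,262))[0],.06),onz(T,blob(T,gr,(320,205,355,250))[0],.06)
print(np.linalg.norm(W-G),np.degrees(np.arctan2(*(-(W-G)[:2]*[1,-1])[:2])))
E
```

```text
white [222.85512367 205.00706714] [208 197  31  17 283] [223.17274472 241.54702495] [213 227  21  30 521] tri [0.43534076 0.12818834 0.05943668] 0.0005840593596601833 onz60 T [0.4350411  0.12822957 0.06      ] S [0.43530032 0.12729564 0.06      ]
grey [274.8490099  254.97029703] [258 245  35  22 404] [317.31406551 230.53757225] [307 216  22  30 519] tri [ 0.45832917 -0.11073358  0.05970447] 0.0009443697243702238 onz60 T [ 0.45787583 -0.11050554  0.06      ] S [ 0.45861391 -0.11118268  0.06      ]
green [286.67830424 267.32917706] [269 257  36  22 401] [335.47803618 228.20930233] [327 215  18  27 387] tri [ 0.46300576 -0.15737407  0.05747956] 5.9675749641016106e-05 onz60 T [ 0.46284222 -0.15700906  0.06      ] S [ 0.46148305 -0.15984532  0.06      ]
0.28659026403494614 5.5668170461890965
```

The pictures show the plank row at left-white (223,242 top) to right-green (335,228 top). The planks aren't all the same colour, but I'll judge only by touch. The drop bar is down and the lever ball is near (206,206 top) / (244,141 side). Triangulated heights are about 58–60 mm and the end planks are 287 mm apart (expected 288), so both agree with the text.

```bash
python3 - <<'E'
from h import *
S,T=cam("side"),cam("top")
def ball(c,box):
    g=cv2.cvtColor(c[0],cv2.COLOR_BGR2GRAY); x0,y0,x1,y1=box
    m=(g[y0:y1,x0:x1]<75).astype(np.uint8); m=cv2.morphologyEx(m,cv2.MORPH_OPEN,np.ones((3,3))); 
    print(m.sum(), np.argwhere(m).mean(0)[::-1]+[x0,y0]); return np.argwhere(m).mean(0)[::-1]+[x0,y0]
a=ball(S,(236,134,252,148));b=ball(T,(198,198,214,213))
print("ball",tri(S,a,T,b))
psi=np.radians(5.567);C=np.array([.449,-.0144]);ex=np.array([np.cos(psi),np.sin(psi)]);ey=np.array([-ex[1],ex[0]])
P=C+.0726*ex+.155*ey;print("expected",P,.2196,proj(S,[*P,.2196]),proj(T,[*P,.2196]))
E
python3 -m crank '{"claw":[0,0,0,0,0,0,0,0],"delta_pos":[[-1.37,-0.98,0.2],[-2.73,-1.95,0.5],[-4.1,-2.93,0.8],[-5.47,-3.9,1.1],[-6.8,-4.9,1.5],[-8.2,-5.9,1.8],[-9.6,-6.8,2.1],[-10.9,-7.8,2.4]],"roll":[-0.6,-1.2,-1.8,-2.4,-3.0,-3.6,-4.2,-4.7]}' 10
```

```text
121 [246.38016529 140.57024793]
59 [208.38983051 203.06779661]
ball (array([0.51134776, 0.14062346, 0.22097028]), np.float64(0.0010013108479916372))
expected [0.50622108 0.14691184] 0.2196 [243.22733776 140.48812269] [205.66456695 205.34181447]
time: 0.97
tool_pos: [0.376, 0.204, 0.1448]
tool_rot: [3.141, 0.001, -3.042]
contact_force: [0.8, 0.4, -0.1]
opening: 0.043
```

```bash
python3 -m crank '{"claw":[0,0,0,0,0,0,0,0],"delta_pos":[[-0.6,-1.1,0.5],[-1.2,-2.2,1.0],[-1.5,-3.1,1.5],[-1.5,-3.1,1.9],[-1.5,-3.1,2.2],[-1.5,-3.1,2.3],[-1.5,-3.1,2.3],[-1.5,-3.1,2.3]],"roll":[0,0,0,0,0,0,0,0]}'
python3 - <<'E'
from h import *
S,T=cam("side"),cam("top");o=robot.observe();print(o["tool_pos"],o["tool_rot"],o["contact_force"])
psi=np.radians(5.567);C=np.array([.449,-.0144]);d=o["tool_pos"][:2]-C;print("rack",d@[np.cos(psi),np.sin(psi)],d@[-np.sin(psi),np.cos(psi)])
a=S[0][130:310,190:380]; b=T[0][145:290,190:370]
cv2.imwrite("pics/s1z.png",cv2.resize(a,None,fx=3.2,fy=3.2)); cv2.imwrite("pics/t1z.png",cv2.resize(b,None,fx=4,fy=4))
E
```

```text
time: 1.63
tool_pos: [0.4197, 0.1328, 0.0877]
tool_rot: [3.141, 0.0, -3.044]
contact_force: [-0.4, -0.2, 0.1]
opening: 0.0005
[0.42001793 0.13278347 0.08793606] [ 3.14144679e+00  1.30188187e-03 -3.04384071e+00] [ 0.21962477  0.06529646 -0.31269573]
rack -0.01456715559082841 0.14930081431299527
```

View pics/s1z.png

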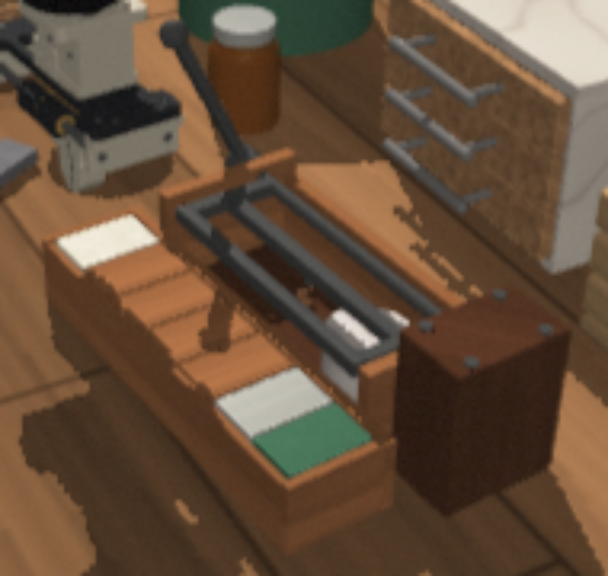

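View pics/t1z.png

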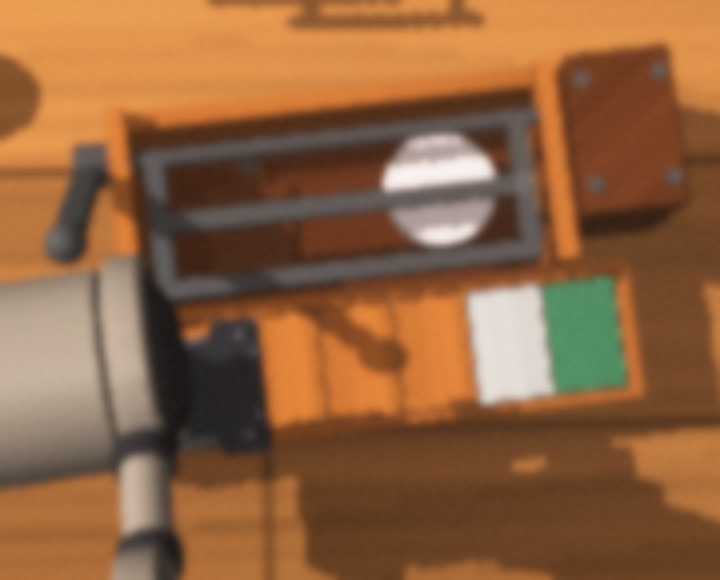

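```bash
python3 - <<'E'
from h import *
S=cam("side");o=robot.observe();print(proj(S,o["tool_pos"]),o["qpos"])
cv2.imwrite("pics/s2.png",S[0])
E
```

```text
[215.96423554 196.34388256] [ 1.31625779e-01  3.31671483e-01  1.90962055e+00  1.21503825e-04
  8.99021926e-01 -1.53678783e+00]
```

View pics/s2.png

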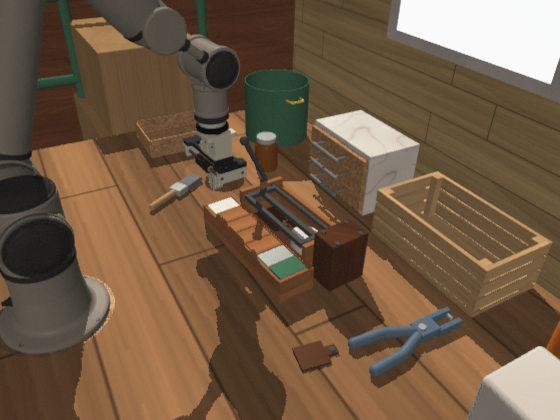

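```bash
python3 - <<'E'
import cv2
a=cv2.imread("pics/s2.png")[120:230,170:290]
cv2.imwrite("pics/s2z.png",cv2.resize(a,None,fx=5,fy=5,interpolation=cv2.INTER_CUBIC))
E
```

```text
(no output)
```

View pics/s2z.png

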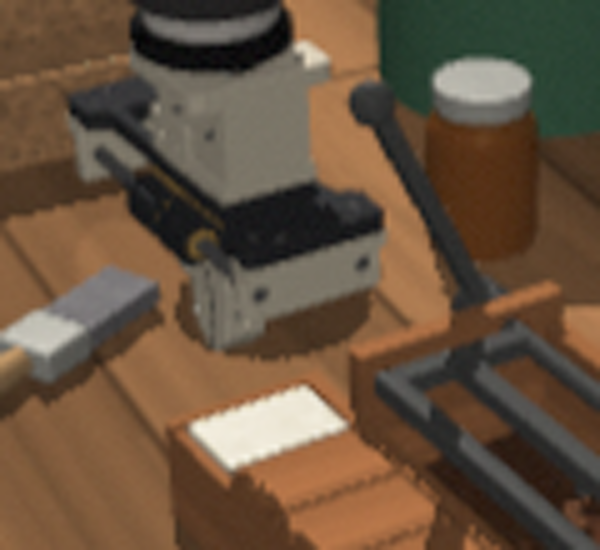

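```bash
python3 - <<'E'
from h import *
S=cam("side");o=robot.observe();p=o["tool_pos"]
psi=np.radians(5.567);ex=np.array([np.cos(psi),np.sin(psi),0]);ey=np.array([-ex[1],ex[0],0]);ez=np.array([0,0,1.])
im=cv2.resize(S[0][90:230,150:290],None,fx=4.2,fy=4.2,interpolation=cv2.INTER_CUBIC)
def q(X): return tuple(int(round(v)) for v in (proj(S,X)-[150,90])*4.2)
print("tcp",q(p),"bodybase",q(p+.066*ez))
cv2.circle(im,q(p),4,(0,0,255),-1);cv2.line(im,q(p),q(p+.066*ez),(0,255,0),1)
for z in(.066,):
  c=[p+z*ez+sx*.0375*ex+sy*.095*ey for sx,sy in((1,1),(1,-1),(-1,-1),(-1,1))]
  cv2.polylines(im,[np.array([q(k) for k in c])],True,(255,0,0),1)
cv2.imwrite("pics/s3z.png",im)
E
```

```text
tcp (277, 447) bodybase (271, 352)
```

View pics/s3z.png

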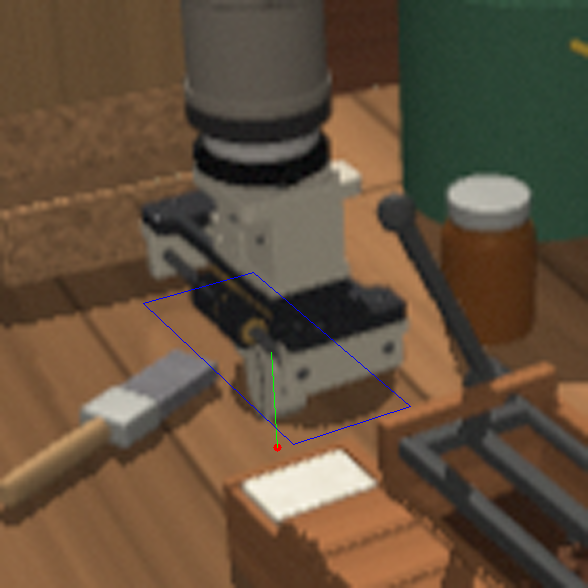

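```bash
python3 - <<'E'
from h import *
S=cam("top");o=robot.observe();p=o["tool_pos"]
psi=np.radians(5.567);ex=np.array([np.cos(psi),np.sin(psi),0]);ey=np.array([-ex[1],ex[0],0]);ez=np.array([0,0,1.])
im=cv2.resize(S[0][150:290,130:270],None,fx=4.2,fy=4.2,interpolation=cv2.INTER_CUBIC)
def q(X): return tuple(int(round(v)) for v in (proj(S,X)-[130,150])*4.2)
cv2.circle(im,q(p),4,(0,0,255),-1);cv2.line(im,q(p),q(p+.066*ez),(0,255,0),1)
for z,co in((.066,(255,0,0)),(.13,(255,255,0))):
  c=[p+z*ez+sx*.0375*ex+sy*.095*ey for sx,sy in((1,1),(1,-1),(-1,-1),(-1,1))]
  cv2.polylines(im,[np.array([q(k) for k in c])],True,co,1)
cv2.imwrite("pics/t3z.png",im)
cv2.imwrite("pics/t3.png",S[0])
E
```

```text
(no output)
```

View pics/t3z.png

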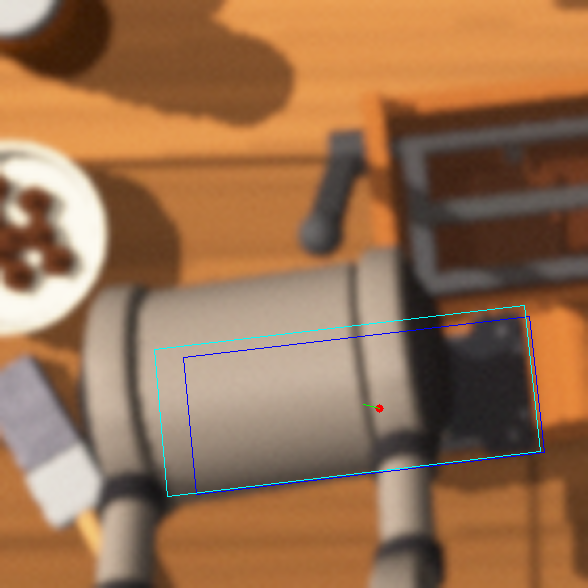

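View pics/t3.png

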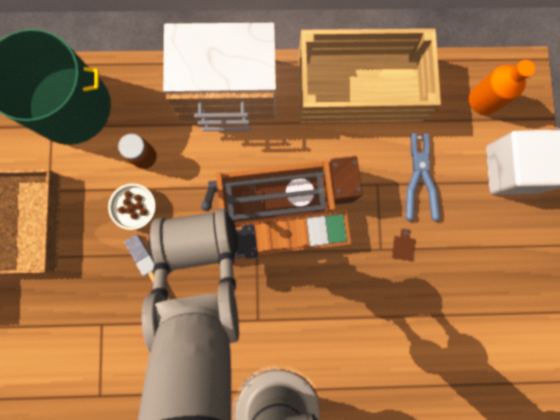

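```bash
python3 -m crank '{"claw":[0,0,0,0,0,0,0,0],"delta_pos":[[0,-0.2,0.4],[0,-0.2,0.8],[0,-0.2,0.9],[0,-0.2,0.94],[0,-0.2,0.98],[0,-0.2,1.02],[0,-0.2,1.06],[0,-0.2,1.06]],"roll":[0,0,0,0,0,0,0,0]}'
```

```text
time: 2.55
tool_pos: [0.4204, 0.1272, 0.061]
tool_rot: [3.141, 0.0, -3.045]
contact_force: [-0.3, -0.0, -0.1]
opening: 0.0003
```

```bash
python3 -m crank '{"claw":[0,0,0,0,0,0,0,0],"delta_pos":[[0,0,0.02],[0,0,0.04],[0,0,0.06],[0,0,0.08],[0,0,0.08],[0,0,0.08],[0,0,0.08],[0,0,0.08]],"roll":[0,0,0,0,0,0,0,0]}'
```

```text
time: 3.22
tool_pos: [0.4203, 0.1271, 0.0588]
tool_rot: [3.142, 0.0, -3.045]
contact_force: [0.3, 0.6, 0.4]
opening: 0.0003
```

```bash
python3 -m crank '{"claw":[0,0,0,0,0,0,0,0],"delta_pos":[[0,0,0.02],[0,0,0.04],[0,0,0.06],[0,0,0.08],[0,0,0.08],[0,0,0.08],[0,0,0.08],[0,0,0.08]],"roll":[0,0,0,0,0,0,0,0]}'
```

```text
time: 3.88
tool_pos: [0.4203, 0.1271, 0.0569]
tool_rot: [3.142, 0.0, -3.045]
contact_force: [-0.3, -0.0, -0.1]
opening: 0.0004
```

```bash
python3 -m crank '{"claw":[0,0,0,0,0,0,0,0],"delta_pos":[[0,0,0.02],[0,0,0.04],[0,0,0.06],[0,0,0.08],[0,0,0.1],[0,0,0.12],[0,0,0.12],[0,0,0.12]],"roll":[0,0,0,0,0,0,0,0]}'
python3 - <<'E'
from h import *
S=cam("side");o=robot.observe();print(o["tool_pos"],o["contact_force"])
cv2.imwrite("pics/s4z.png",cv2.resize(S[0][120:230,170:290],None,fx=5,fy=5,interpolation=cv2.INTER_CUBIC))
E
```

```text
time: 4.55
tool_pos: [0.4203, 0.1271, 0.0538]
tool_rot: [3.142, -0.0, -3.045]
contact_force: [-0.2, -0.0, 0.8]
opening: 0.0006
[0.42027245 0.1271401  0.05380353] [ 0.26109785  0.23887607 -0.14963279]
```

View pics/s4z.png

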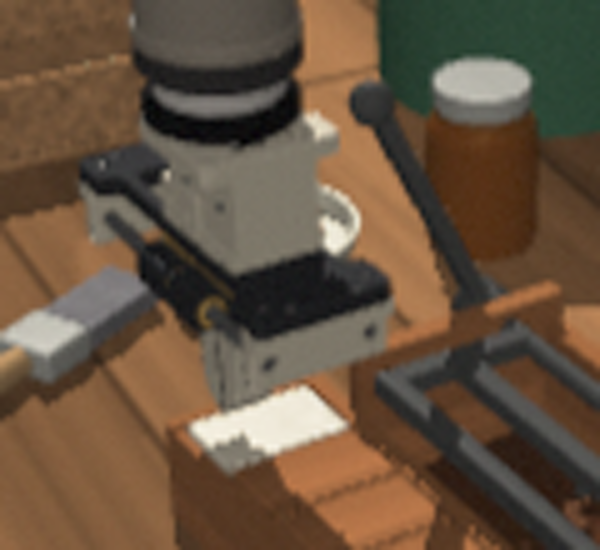

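```bash
python3 -m crank '{"claw":[0,0,0,0,0,0,0,0],"delta_pos":[[0,0,0.04],[0,0,0.08],[0,0,0.12],[0,0,0.16],[0,0,0.16],[0,0,0.16],[0,0,0.16],[0,0,0.16]],"roll":[0,0,0,0,0,0,0,0]}'
```

```text
time: 5.27
tool_pos: [0.4203, 0.1271, 0.0499]
tool_rot: [3.142, 0.0, -3.045]
contact_force: [0.4, 0.1, -0.7]
opening: 0.0008
```

```bash
python3 -m crank '{"claw":[0,0,0,0,0,0,0,0],"delta_pos":[[0,0,0.04],[0,0,0.08],[0,0,0.08],[0,0,0.08],[0,0,0.08],[0,0,0.08],[0,0,0.08],[0,0,0.08]],"roll":[0,0,0,0,0,0,0,0]}'
```

```text
time: 5.93
tool_pos: [0.4203, 0.1271, 0.0478]
tool_rot: [3.142, 0.0, -3.045]
contact_force: [-0.5, 0.7, 0.4]
opening: 0.0006
```

```bash
python3 -m crank '{"claw":[0,0,0,0,0,0,0,0],"delta_pos":[[0,0,0.04],[0,0,0.08],[0,0,0.12],[0,0,0.12],[0,0,0.12],[0,0,0.12],[0,0,0.12],[0,0,0.12]],"roll":[0,0,0,0,0,0,0,0]}'
python3 - <<'E'
from h import *
S=cam("side");o=robot.observe();print(o["tool_pos"],o["contact_force"],o["joint_efforts"])
im=cv2.resize(S[0][150:240,180:280],None,fx=6,fy=6,interpolation=cv2.INTER_CUBIC)
cv2.circle(im,tuple(int(v) for v in (proj(S,o["tool_pos"])-[180,150])*6),3,(0,0,255),-1)
cv2.imwrite("pics/s5z.png",im)
E
```

```text
time: 6.6
tool_pos: [0.4203, 0.1271, 0.0448]
tool_rot: [3.142, 0.0, -3.045]
contact_force: [0.5, 0.9, 0.2]
opening: 0.0004
[0.42035268 0.12714445 0.0448759 ] [ 0.3181148   0.28193184 -0.02224133] [-6.49818339e-04 -3.81085360e+01 -1.63113928e+01 -2.46445608e-02
  8.21439293e-02 -1.88722561e-05]
```

View pics/s5z.png

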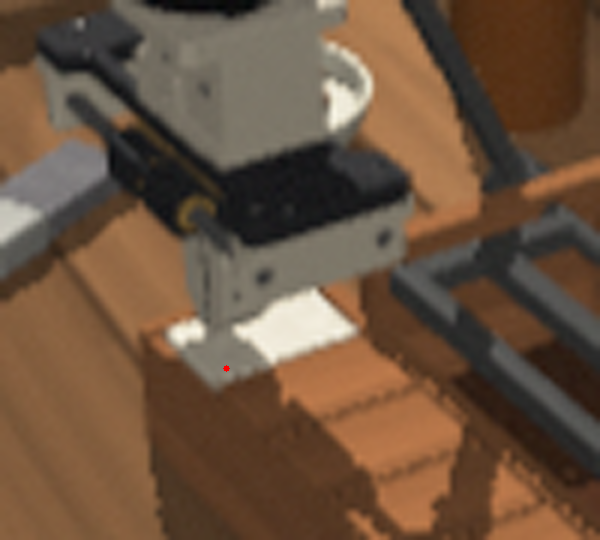

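```bash
python3 -m crank '{"claw":[0,0,0,0,0,0,0,0],"delta_pos":[[0,0,0.04],[0,0,0.08],[0,0,0.12],[0,0,0.12],[0,0,0.12],[0,0,0.12],[0,0,0.12],[0,0,0.12]],"roll":[0,0,0,0,0,0,0,0]}'
```

```text
time: 7.32
tool_pos: [0.4203, 0.1271, 0.0419]
tool_rot: [3.142, 0.0, -3.045]
contact_force: [-0.1, 0.1, 0.2]
opening: 0.0002
```

```bash
python3 -m crank '{"claw":[0,0,0,0,0,0,0,0],"delta_pos":[[0,0,0.02],[0,0,0.04],[0,0,0.06],[0,0,0.08],[0,0,0.08],[0,0,0.08],[0,0,0.08],[0,0,0.08]],"roll":[0,0,0,0,0,0,0,0]}'
```

```text
time: 7.98
tool_pos: [0.4203, 0.1271, 0.0398]
tool_rot: [3.141, 0.0, -3.045]
contact_force: [0.6, -0.5, -0.5]
opening: 0.0004
```

```bash
python3 -m crank '{"claw":[0,0,0,0,0,0,0,0],"delta_pos":[[0,0,0.02],[0,0,0.04],[0,0,0.06],[0,0,0.08],[0,0,0.08],[0,0,0.08],[0,0,0.08],[0,0,0.08]],"roll":[0,0,0,0,0,0,0,0]}'
python3 - <<'E'
from h import *
S=cam("side");o=robot.observe();print(o["tool_pos"],o["contact_force"],o["joint_efforts"])
im=cv2.resize(S[0][150:240,180:280],None,fx=6,fy=6,interpolation=cv2.INTER_CUBIC)
cv2.imwrite("pics/s6z.png",im)
E
```

```text
time: 8.65
tool_pos: [0.4203, 0.1271, 0.0379]
tool_rot: [3.142, 0.0, -3.045]
contact_force: [0.2, -0.9, -1.0]
opening: 0.0004
[0.42028312 0.12713504 0.03781546] [-0.75520776 -0.3579494   0.3484533 ] [-7.17492480e-05 -3.83436978e+01 -1.58974117e+01 -2.39050412e-02
  8.24467395e-02  4.32893103e-05]
```

View pics/s6z.png

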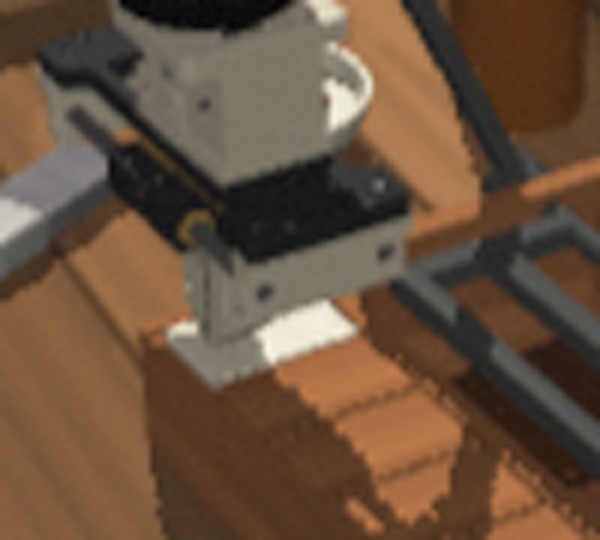

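```bash
python3 - <<'E'
from h import *
S=cam("side");o=robot.observe();p=o["tool_pos"]
psi=np.radians(5.567);ex=np.array([np.cos(psi),np.sin(psi),0]);ey=np.array([-ex[1],ex[0],0]);ez=np.array([0,0,1.])
for h in(0,.01,.02,.03):
  for sx in(-1,1):
    for sy in(1,-1): print(h,sx,sy,((proj(S,p+h*ez+sx*.0095*ex+sy*.019*ey)-[180,150])*6).round())
E
```

```text
0 -1 1 [187. 367.]
0 -1 -1 [229. 410.]
0 1 1 [226. 354.]
0 1 -1 [268. 396.]
0.01 -1 1 [186. 348.]
0.01 -1 -1 [228. 391.]
0.01 1 1 [225. 335.]
0.01 1 -1 [267. 377.]
0.02 -1 1 [184. 329.]
0.02 -1 -1 [227. 371.]
0.02 1 1 [224. 316.]
0.02 1 -1 [266. 358.]
0.03 -1 1 [183. 310.]
0.03 -1 -1 [226. 352.]
0.03 1 1 [222. 297.]
0.03 1 -1 [265. 338.]
```

```bash
python3 -m crank '{"claw":[0,0,0,0,0,0,0,0],"delta_pos":[[0,0,0.02],[0,0,0.04],[0,0,0.06],[0,0,0.08],[0,0,0.08],[0,0,0.08],[0,0,0.08],[0,0,0.08]],"roll":[0,0,0,0,0,0,0,0]}'
```

```text
time: 9.42
tool_pos: [0.4204, 0.1271, 0.0362]
tool_rot: [3.142, 0.0, -3.045]
contact_force: [-1.4, -0.2, 6.6]
opening: 0.0002
```

```bash
python3 -m crank '{"claw":[0,0,0,0,0,0,0,0],"delta_pos":[[0,0,0.02],[0,0,0.04],[0,0,0.06],[0,0,0.08],[0,0,0.08],[0,0,0.08],[0,0,0.08],[0,0,0.08]],"roll":[0,0,0,0,0,0,0,0]}'
```

```text
time: 10.08
tool_pos: [0.4204, 0.1271, 0.0349]
tool_rot: [3.142, 0.001, -3.045]
contact_force: [-4.7, -1.2, 15.3]
opening: 0.0006
```

```bash
python3 - <<'E'
from h import *
S=cam("side");o=robot.observe();print(o["tool_pos"],o["contact_force"],o["torque"])
cv2.imwrite("pics/s7z.png",cv2.resize(S[0][100:240,180:320],None,fx=4.2,fy=4.2,interpolation=cv2.INTER_CUBIC))
E
```

```text
[0.42041007 0.1271583  0.03492488] [-4.40396241 -1.24833242 16.48013073] [-0.07739163  0.7127311   0.02855768]
```

View pics/s7z.png

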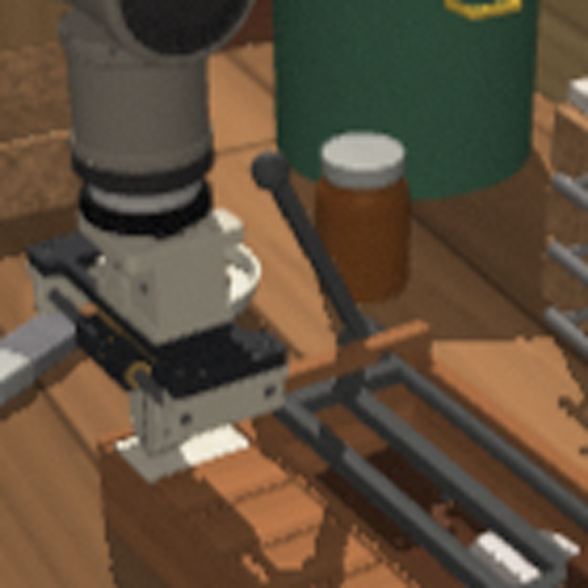

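```bash
python3 -m crank '{"claw":[0,0,0,0,0,0,0,0],"delta_pos":[[0,0,-0.3],[0,0,-0.3],[0,-1.0,-0.3],[0,-1.92,-0.3],[0,-1.92,-0.2],[0,-1.92,-0.1],[0,-1.92,-0.04],[0,-1.92,-0.04]],"roll":[0,0,0,0,0,0,0,0]}'
python3 - <<'E'
from h import *
S=cam("top");o=robot.observe();print(o["tool_pos"],o["contact_force"],o["torque"])
E
```

```text
time: 10.8
tool_pos: [0.4247, 0.0799, 0.0344]
tool_rot: [3.141, -0.0, -3.045]
contact_force: [-0.2, -1.5, 1.8]
opening: 0.0002
[0.42470713 0.07992087 0.03457483] [ 0.37677724 -1.38309955  2.12303555] [-0.07466241  0.01403876  0.0213473 ]
```

```bash
python3 -m crank '{"claw":[0,0,0,0,0,0,0,0],"delta_pos":[[0,0,0.05],[0,0,0.1],[0,0,0.15],[0,0,0.2],[0,0,0.25],[0,0,0.25],[0,0,0.25],[0,0,0.25]],"roll":[0,0,0,0,0,0,0,0]}'
```

```text
time: 11.52
tool_pos: [0.425, 0.0794, 0.0286]
tool_rot: [3.141, 0.0, -3.045]
contact_force: [-0.6, 2.4, 3.4]
opening: 0.0008
```

```bash
python3 -m crank '{"claw":[0,0,0,0,0,0,0,0],"delta_pos":[[0,0,0.05],[0,0,0.1],[0,0,0.15],[0,0,0.2],[0,0,0.2],[0,0,0.2],[0,0,0.2],[0,0,0.2]],"roll":[0,0,0,0,0,0,0,0]}'
```

```text
time: 12.18
tool_pos: [0.425, 0.0794, 0.0241]
tool_rot: [3.141, 0.0, -3.045]
contact_force: [-2.1, 1.8, 10.3]
opening: 0.0005
```

```bash
python3 -m crank '{"claw":[0,0,0,0,0,0,0,0],"delta_pos":[[0,0,0.04],[0,0,0.08],[0,0,0.12],[0,0,0.12],[0,0,0.12],[0,0,0.12],[0,0,0.12],[0,0,0.12]],"roll":[0,0,0,0,0,0,0,0]}'
```

```text
time: 12.85
tool_pos: [0.425, 0.0794, 0.0212]
tool_rot: [3.141, 0.001, -3.045]
contact_force: [-4.0, 2.0, 11.1]
opening: 0.0006
```

```bash
python3 -m crank '{"claw":[0,0,0,0,0,0,0,0],"delta_pos":[[0,0,0.02],[0,0,0.04],[0,0,0.06],[0,0,0.06],[0,0,0.06],[0,0,0.06],[0,0,0.06],[0,0,0.06]],"roll":[0,0,0,0,0,0,0,0]}'
```

```text
time: 13.52
tool_pos: [0.425, 0.0794, 0.0199]
tool_rot: [3.141, 0.001, -3.045]
contact_force: [-4.1, 1.7, 14.3]
opening: 0.0009
```

```bash
python3 -m crank '{"claw":[0,0,0,0,0,0,0,0],"delta_pos":[[0,0,0.02],[0,0,0.04],[0,0,0.06],[0,0,0.06],[0,0,0.06],[0,0,0.06],[0,0,0.06],[0,0,0.06]],"roll":[0,0,0,0,0,0,0,0]}'
```

```text
time: 14.18
tool_pos: [0.4251, 0.0794, 0.0189]
tool_rot: [3.142, 0.001, -3.045]
contact_force: [-5.8, 3.1, 22.0]
opening: 0.0005
```

Plank 2 from the left (y=+96) is the loose one. It gave about 2 N, then 10 N as the catch moved, then a firm stop after about 15 mm at 22 N. Now I'll lift off and go to the lever.

```bash
python3 -m crank '{"claw":[0,0,0,0,0,0,0,0],"delta_pos":[[0,0,-0.4],[0,0,-1.6],[0,0,-3.0],[0,0,-4.4],[0,0.4,-5.8],[0,1.4,-6.1],[0,2.37,-6.1],[0,2.37,-6.1]],"roll":[0,0,0,0,0,0,0,0]}'
python3 - <<'E'
from h import *
S=cam("side");T=cam("top");o=robot.observe();print(o["tool_pos"],o["contact_force"])
im=cv2.resize(S[0][60:240,170:350],None,fx=3.3,fy=3.3,interpolation=cv2.INTER_CUBIC)
cv2.circle(im,tuple(int(v) for v in (proj(S,o["tool_pos"]+[0,0,.023])-[170,60])*3.3),3,(0,0,255),-1)
cv2.imwrite("pics/s8z.png",im)
E
```

```text
time: 14.85
tool_pos: [0.4193, 0.1407, 0.1709]
tool_rot: [3.141, 0.002, -3.044]
contact_force: [1.0, 0.1, -1.3]
opening: 0.0005
[0.41893314 0.13841823 0.16978609] [ 0.44093786  0.19730611 -0.10094112]
```

View pics/s8z.png

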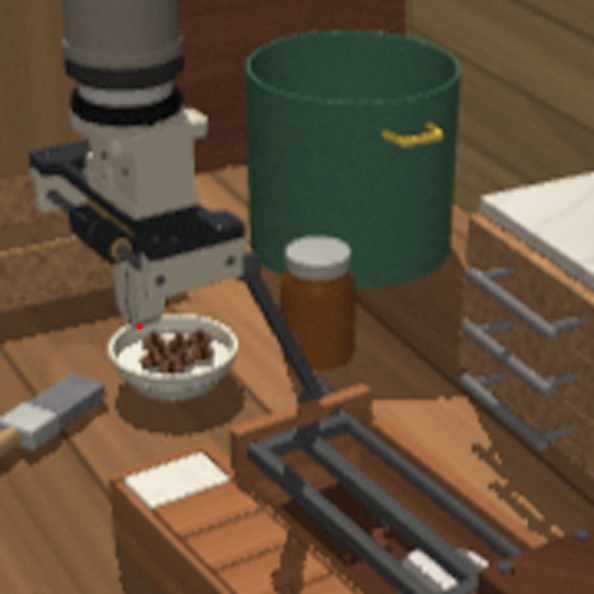

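```bash
python3 -m crank '{"claw":[0,0,0,0,0,0,0,0],"delta_pos":[[-0.8,0,0],[-1.6,0,0],[-2.2,0,0],[-2.6,0,-0.05],[-3.0,0,-0.15],[-3.4,0,-0.3],[-3.8,0,-0.4],[-3.8,0,-0.4]],"roll":[0,0,0,0,0,0,0,0]}'
python3 - <<'E'
from h import *
S=cam("side");o=robot.observe();print(o["tool_pos"],o["contact_force"],o["torque"])
im=cv2.resize(S[0][60:240,170:350],None,fx=3.3,fy=3.3,interpolation=cv2.INTER_CUBIC)
cv2.imwrite("pics/s9z.png",im)
E
```

```text
time: 15.62
tool_pos: [0.5146, 0.1461, 0.1797]
tool_rot: [-3.141, -0.001, -3.046]
contact_force: [-1.1, -0.3, -0.3]
opening: 0.0005
[0.51410845 0.14620961 0.1793348 ] [ 0.61350519 -0.55712377 -0.32502659] [0.05649244 0.01909345 0.0383245 ]
```

View pics/s9z.png

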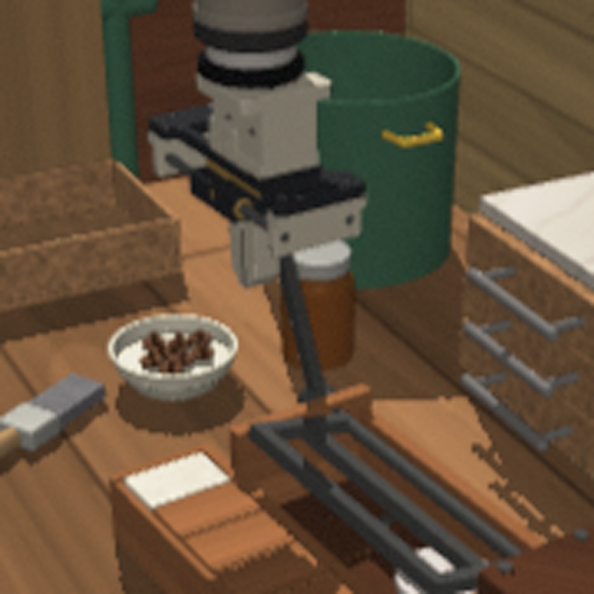

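```bash
python3 -m crank '{"claw":[0,0,0,0,0,0,0,0],"delta_pos":[[-0.5,0,-0.2],[-1.0,0,-0.35],[-1.5,0,-0.4],[-2.0,0,-0.4],[-2.5,0,-0.3],[-3.0,0,-0.15],[-3.4,0,0],[-3.4,0,0]],"roll":[0,0,0,0,0,0,0,0]}'
```

```text
time: 16.33
tool_pos: [0.5988, 0.1546, 0.1785]
tool_rot: [-3.141, -0.002, -3.046]
contact_force: [-0.7, 0.3, -0.5]
opening: 0.001
```

```bash
python3 -m crank '{"claw":[0,0,0,0,0,0,0,0],"delta_pos":[[-0.2,0,0.05],[-0.4,0,0.1],[-0.6,0,0.2],[-0.7,0,0.25],[-0.8,0,0.25],[-0.85,0,0.25],[-0.85,0,0.25],[-0.85,0,0.25]],"roll":[0,0,0,0,0,0,0,0]}'
```

```text
time: 17.0
tool_pos: [0.6198, 0.1579, 0.1741]
tool_rot: [3.141, 0.001, -3.045]
contact_force: [-2.4, 0.0, -0.1]
opening: 0.0005
```

```bash
python3 -m crank '{"claw":[0,0,0,0,0,0,0,0],"delta_pos":[[-0.1,0,0],[-0.15,0,0],[-0.2,0,0],[-0.25,0,0],[-0.25,0,0],[-0.25,0,0],[-0.25,0,0],[-0.25,0,0]],"roll":[0,0,0,0,0,0,0,0]}'
python3 - <<'E'
from h import *
S=cam("side");o=robot.observe();print(o["tool_pos"],o["contact_force"],o["torque"])
im=cv2.resize(S[0][60:240,170:350],None,fx=3.3,fy=3.3,interpolation=cv2.INTER_CUBIC)
cv2.imwrite("pics/s10z.png",im)
E
```

```text
time: 17.67
tool_pos: [0.622, 0.1582, 0.1737]
tool_rot: [-3.142, -0.008, -3.045]
contact_force: [-17.4, -1.7, 6.5]
opening: 0.0007
[0.62199107 0.15819904 0.17375587] [-16.37449259  -2.67872262   5.10713076] [-3.55338995e-01  2.90635920e+00 -2.25788679e-03]
```

View pics/s10z.png

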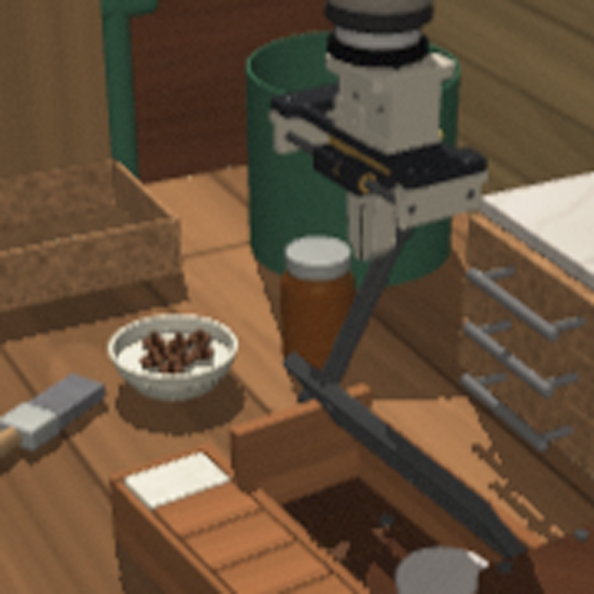

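The lever is at its stop: force rose to 17 N with no further travel, and the drop bar is seen standing. Now I'll back away.

```bash
python3 -m crank '{"claw":[0,0,0,0,0,0,0,0],"delta_pos":[[0.3,0,0],[0.8,0,0],[1.6,0,-0.3],[2.6,0,-1.0],[3.6,0,-2.0],[4.6,0,-3.0],[5.6,0,-3.5],[5.6,0,-3.5]],"roll":[0,0,0,0,0,0,0,0]}'
python3 -m crank '{"claw":[0,0,0,0,0,0,0,0],"delta_pos":[[1,1,0],[2,2,0],[3,3,0],[4,4,0],[5,5,0],[5.5,6,0],[5.5,6,0],[5.5,6,0]],"roll":[0,0,0,0,0,0,0,0]}'
python3 - <<'E'
from h import *
S=cam("side");T=cam("top");o=robot.observe();print(o["tool_pos"],o["contact_force"],o["qvel"].round(3))
cv2.imwrite("pics/s11.png",S[0]);cv2.imwrite("pics/t11.png",T[0])
E
```

```text
time: 18.38
tool_pos: [0.4856, 0.1453, 0.266]
tool_rot: [3.141, 0.008, -3.044]
contact_force: [1.1, -0.1, -0.1]
opening: 0.0005
time: 19.05
tool_pos: [0.3354, 0.2823, 0.2617]
tool_rot: [3.141, 0.002, -3.042]
contact_force: [-0.0, 0.0, -0.2]
opening: 0.0005
[0.33609773 0.28090809 0.26137205] [-0.84628351 -1.69236242 -0.00540191] [-0.023  0.002  0.003  0.002  0.008 -0.   ]
```

View pics/s11.png

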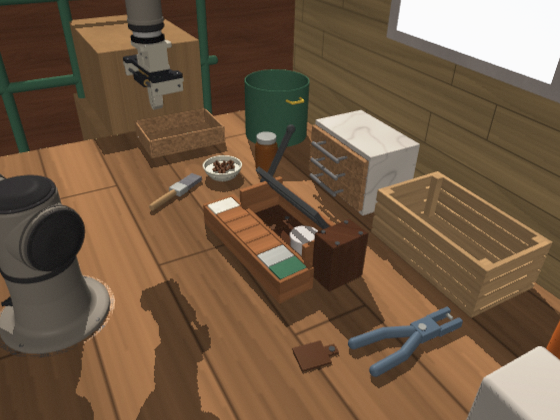

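View pics/t11.png

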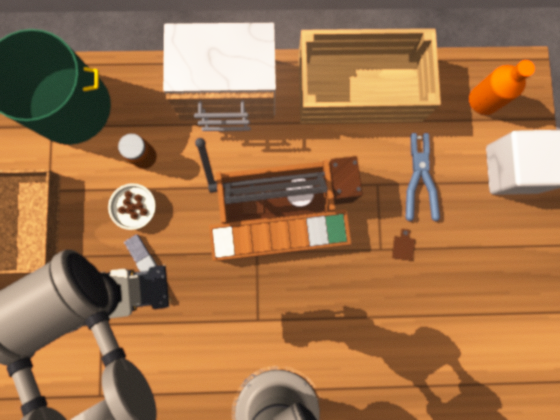

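```bash
python3 - <<'E'
from h import *
S,T=cam("side"),cam("top")
psi=np.radians(5.567);C=np.array([.449,-.0144]);ex=np.array([np.cos(psi),np.sin(psi)]);ey=np.array([-ex[1],ex[0]])
for j in(.8,.9,.95):
    a=j-.45;P=[*(C+(.14+.155*np.sin(a))*ex+.155*ey),.08+.155*np.cos(a)];print(j,proj(S,P),proj(T,P))
for c,b in((S,(282,122,298,140)),(T,(192,135,209,150))):
    g=cv2.cvtColor(c[0],cv2.COLOR_BGR2GRAY)[b[1]:b[3],b[0]:b[2]];m=cv2.morphologyEx((g<85).astype(np.uint8),cv2.MORPH_OPEN,cv2.getStructuringElement(2,(7,7)))
    print(m.sum(),np.argwhere(m).mean(0)[::-1]+b[:2])
E
```

```text
0.8 [283.09305048 127.45740881] [199.80345693 150.65057764]
0.9 [287.506102   128.36343619] [199.64959266 145.08446518]
0.95 [289.60401095 129.01594711] [199.62549934 142.50906801]
288 [289.5 130.5]
41 [201.34146341 146.53658537]
```

```bash
python3 - <<'E'
import cv2,numpy as np
S=cv2.imread("pics/s11.png")[115:185,250:330];T=cv2.imread("pics/t11.png")[130:200,185:265]
S=cv2.resize(S,None,fx=5,fy=5,interpolation=cv2.INTER_CUBIC);T=cv2.resize(T,None,fx=5,fy=5,interpolation=cv2.INTER_CUBIC)
cv2.circle(S,(int((289.6-250)*5),int((129-115)*5)),2,(0,0,255),-1);cv2.circle(T,(int(14.6*5),int(12.5*5)),2,(0,0,255),-1)
cv2.imwrite("pics/c12.png",np.hstack([S,T]))
E
```

```text
(no output)
```

View pics/c12.png

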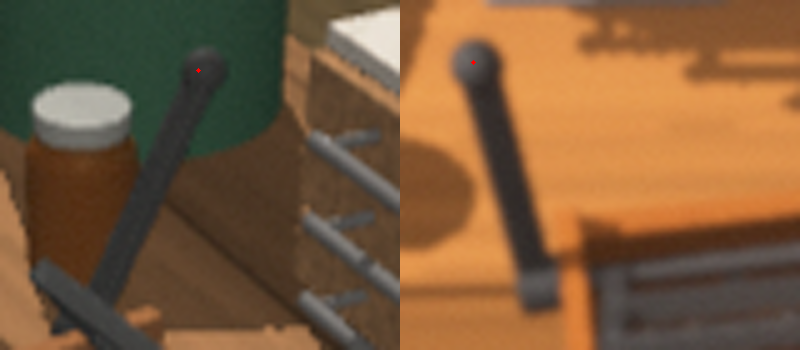

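The ball sits where joint 0.95 predicts in both views: (290,129) side and (200,142) top. The bystanders haven't moved, so I'm handing in.

```bash
python3 - <<'E'
from cell import robot
o=robot.observe();print(o["time"],o["qvel"].round(3),o["contact_force"].round(1));print(robot.hand_in())
E
```

```text
19.25 [-0.006 -0.003  0.003  0.002  0.003  0.003] [-0.6 -0.9 -1.5]
the job is handed in; nothing more can be done
None
```

The drop bar is unlocked and standing up off the cubby, and the job was handed in at 19.3 s of the 72 s allowed.

- **Finding the catch:** I felt the leftmost plank first, and it was firm (about 16 N at most). The second from the left (y = +96 mm) was the loose one. It gave at about 2 N, the catch started moving at about 10 N, and it came to a firm stop about 15 mm down. I pressed it with at most 22 N.
- **Swinging the lever:** I pushed it all the way over to its stop, where the force rose to about 17 N with no further travel. Then I backed well clear.
- **Final checks:** In both camera views the lever ball sits where the 0.95 rad position predicts. The bar is up, and the things around the rack look unmoved. The arm was at rest and touching nothing.

**What disagreed:**
- **Fingertip height:** The fingertips met the planks about 23 mm lower than the reported tool height said they should. The side camera showed the same offset, so I relied on touch and the camera for height.
- **Plank colours:** Three of the seven planks looked white, grey and green, although the task says they are look-alikes. I went by touch alone.
- **Ball masks:** My automatic colour masks for the lever ball were poor, so I compared it with the predicted position by eye.

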